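# Mix a sample vial, seat it in the reader and hold the ratchet lever at four clicks

### The job

Mix the green-capped sample vial by pressing it down, upright, on the touch mixer's round pad until the pad is fully depressed, keep it down for about a second, then stand the vial fully down in the round well of the bench reader and let go of it. Then swing the reader's ratchet lever away from its rest by exactly four clicks, counted by feel, never going on to a fifth, and finish still holding the lever there with the gripper, because it springs back when let go. Keep the sample upright and leave the other two vials and the yellow-capped jar where they are.

Things in the scene. Friction and masses are not known exactly. Their poses are not given: they have to be found in the camera images.
- sample: Sample vial with a GREEN cap: white cylinder, 36 mm diameter, 80 mm tall (cap: top 18 mm, 35 mm diameter), 55 to 100 g. Origin: centre of its underside, z up. It stands loose on the bench in one of three places, two other vials alike but for the cap in the others.
- mixer_pad (a joint): Sprung pad of the touch mixer, in m: 0 = up, 0.008 = fully depressed (grows downward). About 2 N starts it, about 7 N holds it fully down.
- pad_top (a point): Centre of the top face of the mixer's round pad (60 mm diameter, black with a blue disc), 72 mm above the bench when up. The mixer is a white box 110 x 110 x 54 mm, fixed to the bench, the pad on its middle.
- reader: The bench reader: white base with a green foot line, 240 (x) x 290 (y) x 35 mm tall, fixed to the bench. Origin: centre of its underside, z up; its x points away from the robot at yaw 0. It carries the well, the reading head on rails beyond the well (+x side, top 91 mm above the bench) and the lever.
- well (a point): Centre of the floor of the round well on the reader, 35 mm above the bench; axes as the reader's. The well is a black collar of 44 mm inner and 56 mm outer diameter, 12 mm high, open at the top; the vial stands on its floor.
- lever (a joint): Ratchet lever angle in rad about a vertical axis: 0 = at rest on its stop, grows CLOCKWISE seen from above (handle away from the well), stop at 1.3. A spring always pulls it back: 8 N at the handle at rest, 11 N near click 4; it does not stay when let go. It drives the reading head towards the vial (35 mm per rad), never touching it.
- lever_grip (a point): Point on the axis of the lever's upright round RED handle (14 mm diameter, from 59 to 114 mm above the bench), 90 mm above the bench and 110 mm from the lever's axis; x points outward along the lever, z up. The handle can be pinched from above or pushed.
- lever_pivot (a point): Point on the lever's vertical axis, 90 mm above the bench. Hub: aluminium disc, 94 mm over six brass teeth, top at 65 mm. First click 0.15 to 0.35 rad from rest, then one every 0.2 rad (22 mm at the handle): the resistance at the handle jumps up to 6 N above the usual, sinks over 0.15 rad to as much as 5 N below it (half-way the tooth snaps past: the click), then recovers.
- click_plate: Fixed pawl of the ratchet: blue block beside the hub with a small brass sprung pawl. Origin: on the lever's axis, 35 mm above the bench, z up. It is set about this axis differently each time (by up to 0.1 rad). Measured clockwise from its x axis to the lever's x axis, the rest is 0.05 to 0.25 rad and the six teeth snap past (clicks 1 to 6) at 0.4, 0.6, 0.8, 1.0, 1.2, 1.4 rad.
- vial_blue: Bystander: vial with a blue cap, 36 mm diameter, 80 mm tall, origin at its underside.
- vial_orange: Bystander: vial with an orange cap, 36 mm diameter, 80 mm tall, origin at its underside.
- buffer_jar: Bystander: white jar with a yellow cap, 60 mm diameter, 80 mm tall, origin at its underside.

How it is judged:
On the way, in this order (a step that is already met when the one before it is completed fails the run):
1. the gripped sample vial presses the mixer pad fully down (value of joint mixer_pad above 0.007 m and contact force between sample and mixer_pad above 3 N and contact force between the fingers and sample above 1 N and angle between sample's own z axis and vertical below 0.2 rad), for 0.4 s.
2. the sample stands in the well, let go (horizontal distance between sample and well below 0.007 m and z of sample in the frame of well below 0.004 m and angle between sample's own z axis and vertical below 0.12 rad and contact force between the fingers and sample below 0.2 N), for 0.2 s.
3. the fingers hold the lever between the fourth and the fifth click (angle between the x axis of lever_grip and the x axis of click_plate, either way round between 1.01 and 1.19 rad and contact force between the fingers and lever above 1.5 N), for 0.3 s.
At the end, for the whole second after the job is handed in: The sample stands upright in the well (within 7 mm of its centre, bottom within 4 mm of the floor, within 0.12 rad), untouched by the fingers, and the fingers hold the lever (over 1.5 N) past the fourth click and short of the fifth: 1.01 to 1.19 rad from the click plate's x axis (all of step 2 and all of step 3 and linear speed of sample below 0.02 m/s); the arm keeps its last pose, push and grip.
It fails at once if the lever reaches the fifth click (angle between the x axis of lever_grip and the x axis of click_plate, either way round above 1.2 rad).
It fails at once if the sample is tipped (angle between sample's own z axis and vertical above 0.5 rad).
It fails at once if another vial or the jar is moved by over 30 mm or knocked over (distance of any of vial_blue, vial_orange, buffer_jar from where it was at the start of the episode above 0.03 m or angle between any of vial_blue, vial_orange, buffer_jar's own z axis and vertical above 0.5 rad).
It also fails if it takes over 72 s, if anything falls off the work surface, if the arm or the gripper's body presses on something with over 40 N, if the wrist force passes 120 N, or if a joint passes its speed limit or range.

### The arm

A 6-joint arm with a two-finger parallel gripper is mounted at the origin on the work surface. World frame = base frame: x ahead of the robot, y to its left, z up, the work surface at z = 0. Lengths are in m, angles in rad, forces in N, time in s.
With the tool pointing down it reaches from about 0.3 to 0.825 m from the base axis. Payload 5.4 kg.
Tool frame: the origin (TCP) lies at the very end of the fingers, on their centre line; the grasp point (between the pads) lies 19 mm behind it; z points along the fingers, x is the direction in which the jaws open and shut, and the axes are right-handed (so a half turn about z gives the same grasp; the last joint's range is limited). The gripper opens to 92 mm and grips with 3 to 60 N. Pads are 20 mm wide; open, the fingers measure 128 mm over their backs; the gripper's body (75 mm by 189 mm) begins 69 mm behind the grasp point.
Start: joints at [-1.532, 0.158, 1.597, -0, 1.386, -0.21], TCP at [0.142, -0.557, 0.215] pointing down, gripper open.
Joint ranges: [-2.91, 2.91], [-0.94, 2.29], [0.18, 2.7], [-1.29, 4.43], [0.17, 2.64], [-3, 3]. Speed limits (rad/s): [2.57, 2.57, 3.14, 3.14, 3.14, 3.14].

### API

Orientations are given as a rotation vector (axis times angle).
In Python, from workcell import bot gives the robot as it stands. Calls block until the motion is done:
- bot.goto(position, orientation): joint-space move of the TCP to a pose.
- bot.line_to(position, rot=None, max_speed=0.15): straight line of the TCP; rot=None keeps the orientation; max_speed is the mean speed in m/s.
- bot.set_joints(angles): joint-space move.
- bot.set_gripper(opening, newtons=None): opening from 0.0 (shut) to 1.0 (fully open); newtons is the grip in N (None keeps the last); returns when the fingers have stopped.
- bot.hold(seconds).
- bot.inverse_kinematics(position, orientation): joint angles nearest the present ones, or None.
- bot.read_camera(name): name is "side" or "top"; returns a dict with "pixels" (400x640x3 uint8, blue, green, red), "fx", "fy", "cx", "cy" (pixels), "k1" (the pictures are not rectified: a ray, as slopes to the right and down, at radius r is drawn at 1 + k1 r^2 times it, then the intrinsics apply), "R" (3x3) and "t" (3): a world point X has camera coordinates R X + t. Camera axes: x right, y down, z forward; pixel columns grow to the right and rows downward; lengths in m; the calibration is good to about 2 mm. A picture is of the moment at which its call begins. There is no depth.
A pose or a line that the arm cannot do raises bot.MotionError and nothing moves.
- bot.job_done(): hands the job in, once; it reports no verdict.
Readings, each from a call of its own:
- bot.current_clock(): time.
- bot.current_joints(): joint angles.
- bot.current_joint_vel(): joint speeds.
- bot.current_effort(): joint torques, N m.
- bot.current_ee_pos(): TCP position.
- bot.current_tool_rot(): TCP orientation.
- bot.current_contact_force(): force on the tool from outside, world axes, zero at the start.
- bot.current_ft_torque(): the same for the moment, N m.
- bot.current_opening(): opening from 0.0 (shut) to 1.0 (fully open).
Only numpy, scipy, OpenCV 4.12 (cv2) and the standard library are available. Lean on these libraries where they do the work, as an engineer would, in place of code of your own. Each camera call takes 0.05 s, during which the arm holds its last target.

## Working session

There is one attempt and no reset: what is moved stays moved. The work goes in short steps, each a Python script; the robot and the scene stay as the last script left them, time stands still between calls to the robot, and variables do not carry over. Pictures are saved under pics/ and viewed, and the job is handed in when it is done.

```bash
ls; mkdir -p pics
python3 - <<'E'
from workcell import bot
import cv2
for n in("side","top"):
    c=bot.read_camera(n); cv2.imwrite(f"pics/{n}0.png",c["pixels"])
    print(n,{k:v for k,v in c.items() if k!="pixels"})
print(bot.current_clock(),bot.current_ee_pos(),bot.current_tool_rot())
E
```

```text
pics
side {'fx': 451.4178573024746, 'fy': 451.4178573024746, 'cx': 319.7335175071272, 'cy': 202.98144377864776, 'k1': -0.06156293044086568, 'R': array([[-0.86528197, -0.50108941, -0.01401857],
       [-0.22742742,  0.4173364 , -0.87983356],
       [ 0.44672574, -0.75811591, -0.47507513]]), 't': array([0.43337284, 0.23467775, 0.71120964])}
top {'fx': 461.02498086190246, 'fy': 461.02498086190246, 'cx': 319.1957347221126, 'cy': 195.9146990030851, 'k1': -0.026259156155123593, 'R': array([[ 0.01671565, -0.99977443,  0.01310223],
       [-0.98935181, -0.01843341, -0.14437174],
       [ 0.1445807 , -0.01054945, -0.98943677]]), 't': array([-0.08575228,  0.55019867,  1.12840555])}
0.1 [ 0.14153721 -0.55673184  0.2137334 ] [-2.47894434e+00  1.92782353e+00  1.71513088e-03]
```

View pics/side0.png

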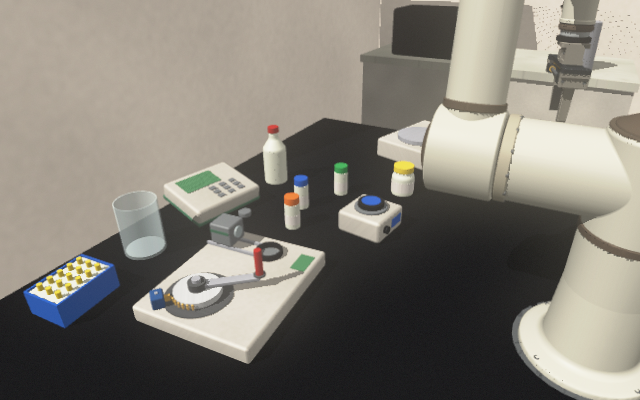

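View pics/top0.png

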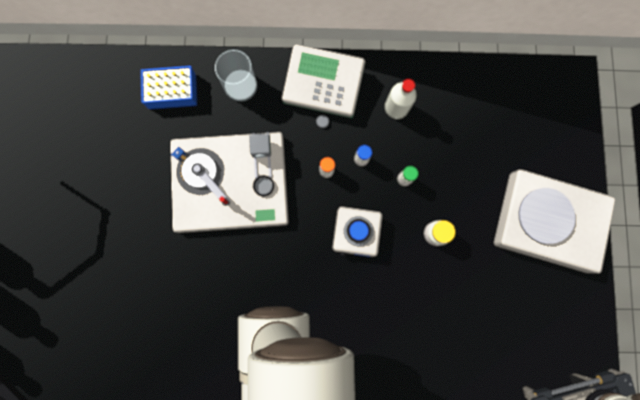

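The side view shows the green cap at about (341,168), the mixer pad at (372,202), and the reader with its red handle at (258,262). The top view shows the green cap at (410,174), the pad at (359,230), the well at (264,186), the hub at (199,170) and the handle at (224,201). I'll enlarge crops to read these more closely.

Run:
```python
import cv2
t=cv2.imread("pics/top0.png"); s=cv2.imread("pics/side0.png")
def crop(im,x,y,w,h,f,n):
    c=cv2.resize(im[y:y+h,x:x+w],None,fx=f,fy=f,interpolation=cv2.INTER_CUBIC)
    for i in range(0,w,10):
        cv2.line(c,(i*f,0),(i*f,6 if i%50 else 14),(0,255,255),1)
        if i%20==0: cv2.putText(c,str(x+i),(i*f,24),0,.35,(0,255,255),1)
    for i in range(0,h,10):
        cv2.line(c,(0,i*f),(6,i*f),(0,255,255),1)
        if i%20==0: cv2.putText(c,str(y+i),(8,i*f+4),0,.35,(0,255,255),1)
    cv2.imwrite(n,c)
crop(t,160,120,130,120,5,"pics/t_reader.png" )
crop(t,310,140,150,120,5,"pics/t_vials.png")
crop(s,130,200,200,150,4,"pics/s_reader.png")
crop(s,270,150,150,100,5,"pics/s_vials.png")
```

```text
(no output)
```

View pics/t_reader.png

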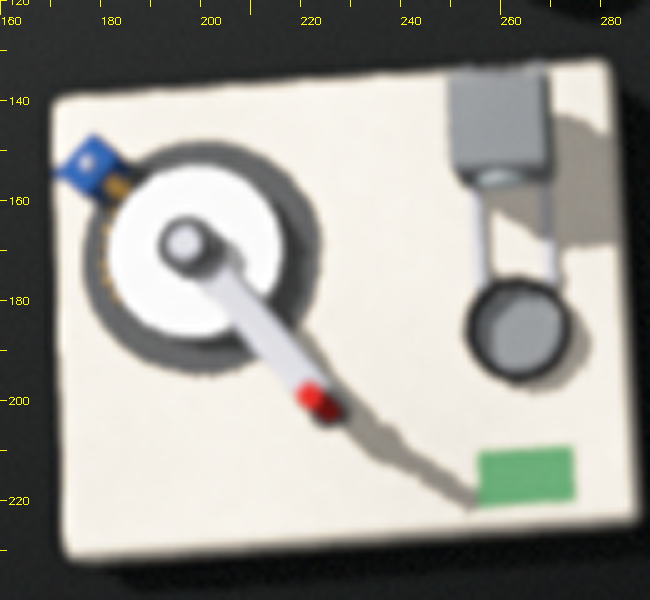

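View pics/t_vials.png

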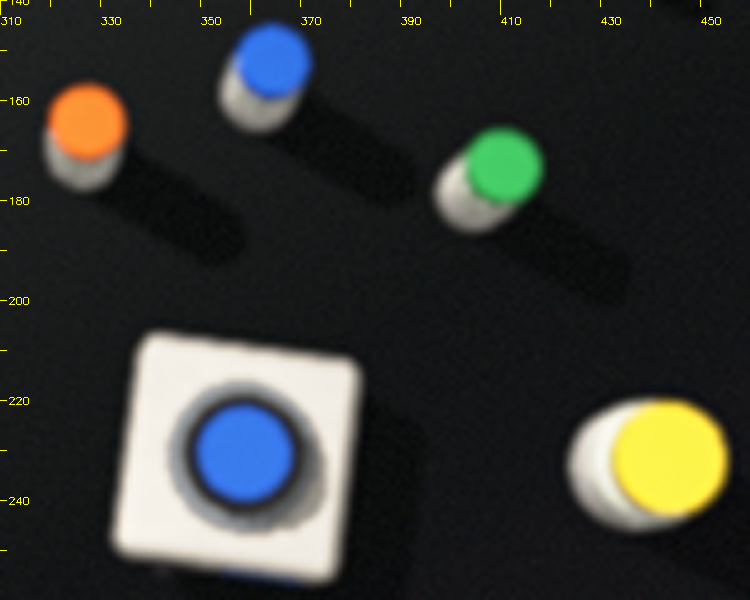

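View pics/s_reader.png

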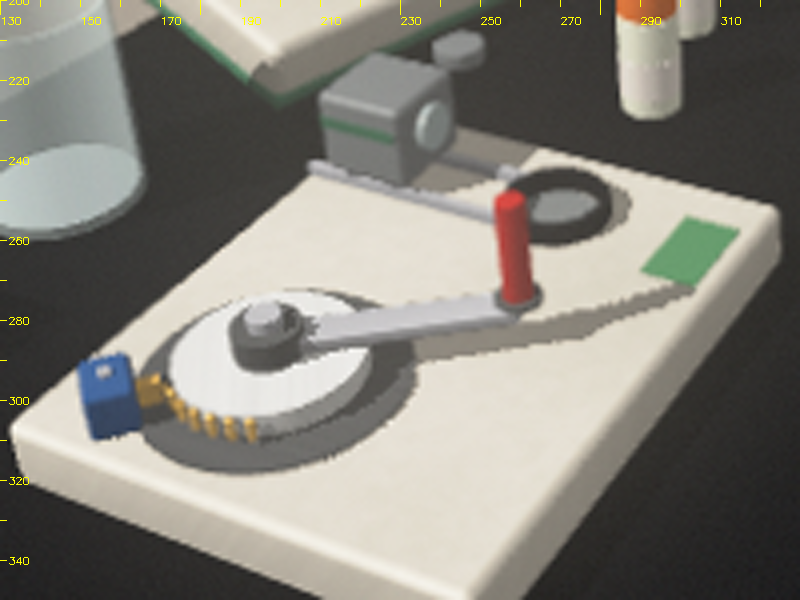

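View pics/s_vials.png

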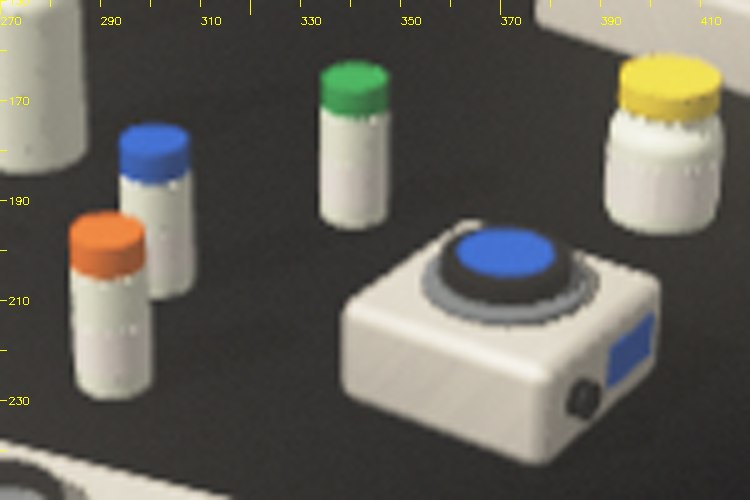

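```bash
cat > h.py <<'E'
from workcell import bot
import numpy as np, cv2
from scipy.spatial.transform import Rotation as Ro
def K(c): return np.array([[c["fx"],0,c["cx"]],[0,c["fy"],c["cy"]],[0,0,1]]),np.array([c["k1"],0,0,0.])
def w(c,px,z):
    k,d=K(c); u=cv2.undistortPoints(np.array([[px]],float),k,d)[0,0]
    r=c["R"].T@np.array([u[0],u[1],1]); o=-c["R"].T@c["t"]
    return o+r*(z-o[2])/r[2]
def proj(c,X):
    k,d=K(c); return cv2.projectPoints(np.atleast_2d(np.array(X,float)),cv2.Rodrigues(c["R"])[0],c["t"],k,d)[0][:,0]
def rot(yaw): # tool down, jaw axis (tool x) at yaw in world
    return (Ro.from_euler('z',yaw)*Ro.from_euler('x',np.pi)).as_rotvec()
E
python3 - <<'E'
from h import *
T=bot.read_camera("top");S=bot.read_camera("side")
print(Ro.from_rotvec(bot.current_tool_rot()).as_matrix().round(2))
def blob(c,lo,hi,box):
    x,y,W,H=box; h=cv2.cvtColor(c["pixels"][y:y+H,x:x+W],cv2.COLOR_BGR2HSV)
    m=cv2.inRange(h,lo,hi); M=cv2.moments(m,True); return M["m10"]/M["m00"]+x,M["m01"]/M["m00"]+y
g=blob(T,(45,80,60),(80,255,255),(380,150,60,60)); print(g)
p=blob(T,(100,120,60),(125,255,255),(340,210,40,40)); print(p)
P=lambda n,c,px,z:print(n,w(c,px,z).round(4))
P("green T",T,g,.08);P("green T manual",T,(411,173),.08);P("green S",S,(341,165),.08)
P("pad T",T,p,.072);P("pad S",S,(371,200.5),.072)
P("well T",T,(264,185.6),.047);P("well S",S,(269,250.5),.047)
P("hub T",T,(199.2,170),.065);P("hub S",S,(197.7,288.7),.065)
P("hnd T",T,(222.2,199.2),.114);P("hnd S",S,(257.8,249.2),.114)
P("hnd base T",T,(225.2,202),.059)
P("orange",T,(327.5,164.3),.08);P("blue",T,(364.5,152),.08);P("jar",T,(444,231.5),.08)
for n,q in dict(TL=(170.4,140.6),TR=(282.4,132),BL=(173,232),BR=(288,224)).items(): P(n,T,q,.035)
for n,q in dict(L=(132,307.5),R=(325,252)).items(): P(n,S,q,.035)
E
```

```text
[[ 0.25 -0.97 -0.  ]
 [-0.97 -0.25  0.  ]
 [-0.   -0.   -1.  ]]
(410.37931034482756, 172.67487684729065)
(358.48632218844983, 230.2644376899696)
green T [ 0.6082 -0.3004  0.08  ]
green T manual [ 0.6074 -0.3019  0.08  ]
green S [ 0.6085 -0.2983  0.08  ]
pad T [ 0.464  -0.1731  0.072 ]
pad S [ 0.4652 -0.1704  0.072 ]
well T [0.5744 0.0639 0.047 ]
well S [0.5731 0.0736 0.047 ]
hub T [0.6079 0.2251 0.065 ]
hub S [0.5955 0.247  0.065 ]
hnd T [0.5287 0.1543 0.114 ]
hnd S [0.5308 0.1576 0.114 ]
hnd base T [0.5293 0.1576 0.059 ]
orange [ 0.6253 -0.0948  0.08  ]
blue [ 0.6583 -0.1865  0.08  ]
jar [ 0.464 -0.381  0.08 ]
TL [0.69   0.3117 0.035 ]
TR [0.7185 0.0224 0.035 ]
BL [0.4539 0.2901 0.035 ]
BR [0.4794 0.0014 0.035 ]
L [0.689  0.3162 0.035 ]
R [0.4826 0.0095 0.035 ]
```

```bash
cat > ov.py <<'E'
from h import *
T=bot.read_camera("top");S=bot.read_camera("side")
def circ(x,y,z,r): a=np.linspace(0,2*np.pi,60); return np.c_[x+r*np.cos(a),y+r*np.sin(a),np.full(60,z)]
def overlay(c,box,f,curves,n):
    x,y,W,H=box; im=cv2.resize(c["pixels"][y:y+H,x:x+W],None,fx=f,fy=f,interpolation=cv2.INTER_CUBIC)
    for X,col in curves:
        p=(proj(c,X)-[x,y]+.5)*f-.5
        cv2.polylines(im,[np.round(p*8).astype(np.int32)],False,col,1,cv2.LINE_AA,3)
    cv2.imwrite(n,im)
E
python3 - <<'E'
from ov import *
Y=(255,0,255);C=(0,200,0)
cv=[(circ(.5740,.066,.047,.028),Y),(circ(.574,.066,.047,.022),C),
(circ(.606,.228,.065,.047),Y),(circ(.606,.228,.065,.0415),C),
(circ(.5295,.1555,.114,.007),C),([[.5295,.1555,.114],[.5295,.1555,.059]],C)]
overlay(T,(160,120,130,120),6,cv,"pics/o1t.png");overlay(S,(130,200,200,145),4,cv,"pics/o1s.png")
E
```

```text
(no output)
```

View pics/o1t.png

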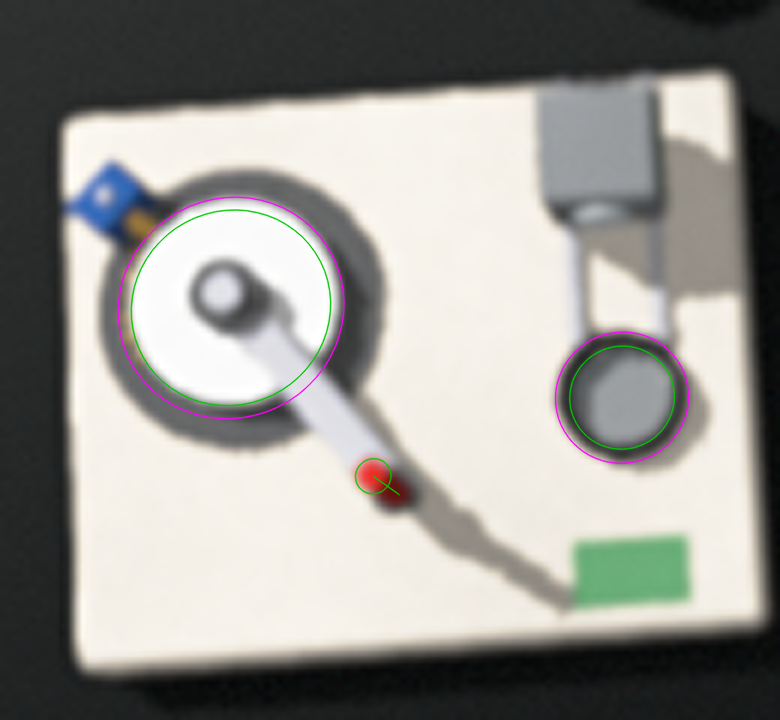

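View pics/o1s.png

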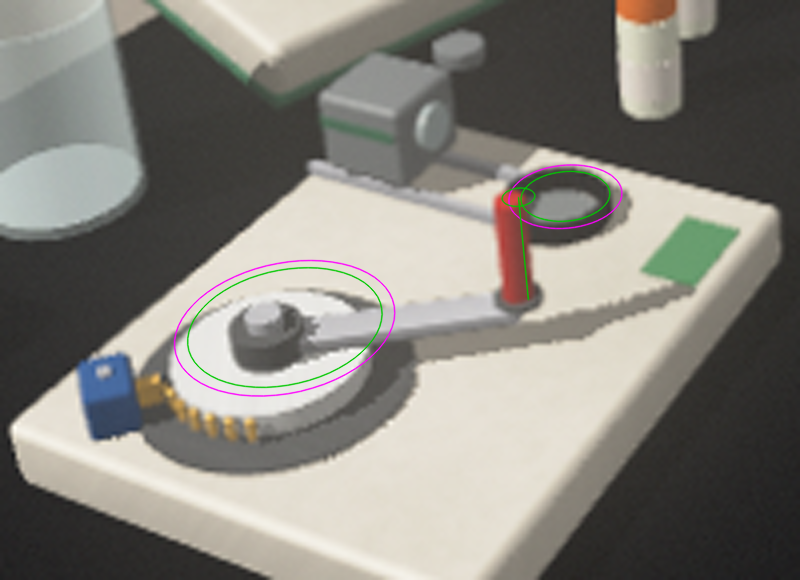

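Run:
```python
from h import *
from scipy.optimize import least_squares
T=bot.read_camera("top");S=bot.read_camera("side")
def tri(a,b):
    r=least_squares(lambda X:np.r_[proj(T,X)[0]-a,proj(S,X)[0]-b],[.55,.1,.05]); return r.x.round(4),r.fun.round(1)
for n,a,b in [("disc",(199.2,170.2),(197.5,288)),("hnd",(222.2,199.2),(257.8,249.2)),("well",(264,185.6),(269.4,249)),
 ("dark base",(200.5,171.5),(199.5,295.5)),("knob top",(196.8,168.5),(196,279.5)),("green",(410.6,172.8),(341,165.2)),("pad",(358.5,230.3),(371,200.4)),
 ("readerTL",(170.4,140.6),(132,307.5)),("readerBR",(288,224),(325,252))]: print(n,*tri(a,b))
```

```text
disc [0.6129 0.231  0.0479] [-0.6 -0.8  0.7  0.1]
hnd [0.5309 0.1558 0.1126] [-0.5 -0.8  0.7  0.1]
well [0.5767 0.0653 0.0442] [-0.4 -0.7  0.6  0.1]
dark base [0.612  0.231  0.0316] [-0.3 -0.5  0.4  0.1]
knob top [0.6125 0.2317 0.0674] [-0.4 -0.5  0.4  0.1]
green [ 0.609  -0.301   0.0782] [-0.1 -0.3  0.3  0. ]
pad [ 0.4651 -0.1728  0.0711] [-0.2 -0.5  0.4  0. ]
readerTL [0.6921 0.3138 0.0316] [-0.4 -0.5  0.4  0.1]
readerBR [0.4833 0.0034 0.0307] [-0.6 -1.4  1.2  0.1]
```

Run:
```python
from h import *
for n,p,y in [("pick",(.609,-.301,.031),-1.47),("pick",(.609,-.301,.2),-1.47),("pad",(.465,-.173,.095),-1.47),("well",(.576,.066,.066),-1.47),("well",(.576,.066,.2),-1.47)]:
    print(n,bot.inverse_kinematics(p,rot(y)))
for th in (-2.397,-2.9,-3.4):
    print(th,bot.inverse_kinematics((.6125+.11*np.cos(th),.231+.11*np.sin(th),.071),rot(th+np.pi/2)), bot.inverse_kinematics((.6125+.11*np.cos(th),.231+.11*np.sin(th),.2),rot(th+np.pi/2)))
print(bot.current_clock())
```

```text
pick [-0.63646763  0.60220582  1.40525629  0.          1.13413055  0.83353237]
pick [-0.63646763  0.43558438  1.28689199  0.          1.41911628  0.83353237]
pad [-0.6002582   0.08489126  1.92804476  0.          1.12865664  0.8697418 ]
well [-0.09422402  0.32847295  1.70637464  0.          1.10674506  1.37577598]
well [-0.09422402  0.18152343  1.60008361  0.          1.35998562  1.37577598]
-2.397 [ 6.81346225e-02  2.61665878e-01  1.77881921e+00 -4.44089210e-16
  1.10110756e+00  8.94338296e-01] [ 6.81346225e-02  1.15915727e-01  1.67323395e+00 -4.44089210e-16
  1.35244298e+00  8.94338296e-01]
-2.9 [0.16301087 0.24135499 1.80355455 0.         1.09668312 1.49221454] [0.16301087 0.09367445 1.69728332 0.         1.35063488 1.49221454]
-3.4 [0.26068183 0.29555206 1.73680803 0.         1.10923256 2.08988551] [0.26068183 0.15305515 1.63222811 0.         1.35630939 2.08988551]
0.4
```

Run:
```python
from h import *
R=rot(-1.47)
bot.goto((.609,-.301,.16),R)
bot.set_gripper(.72,30)
bot.line_to((.609,-.301,.031),max_speed=.12)
print(bot.current_clock(),bot.current_ee_pos(),bot.current_contact_force())
for n in("side","top"): cv2.imwrite(f"pics/{n}1.png",bot.read_camera(n)["pixels"][100:300,250:470].repeat(3,0).repeat(3,1))
```

```text
4.1083 [ 0.60977244 -0.30152703  0.03222229] [-0.19526075  0.39307635  0.93700534]
```

View pics/side1.png

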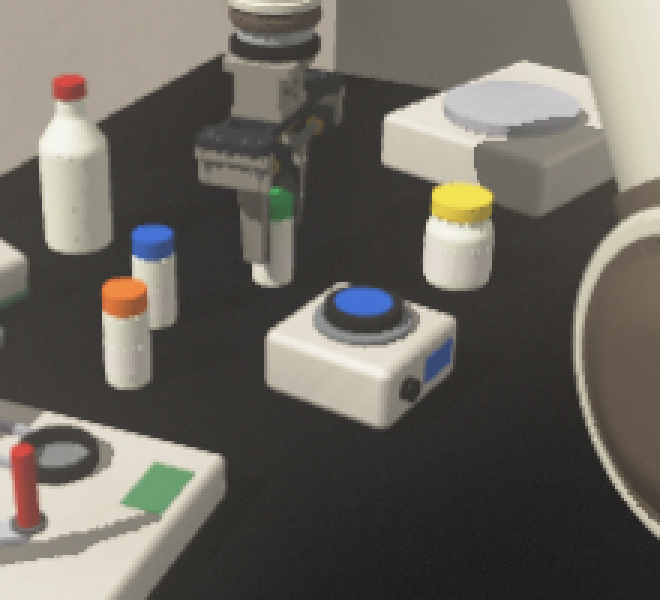

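View pics/top1.png

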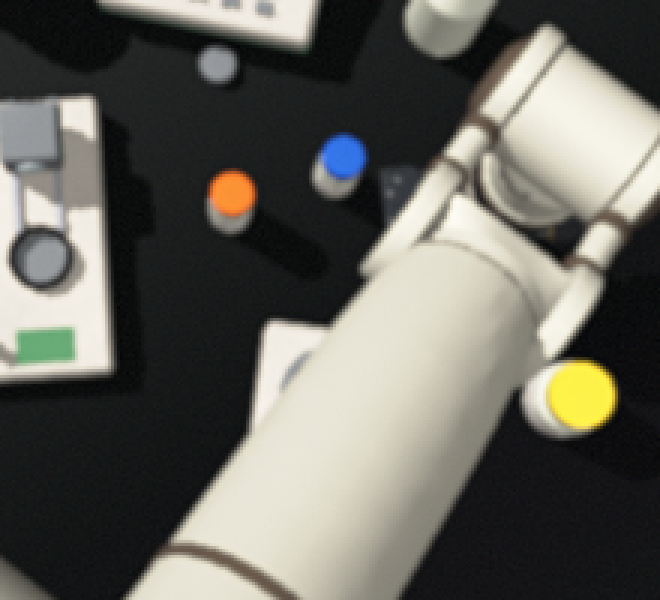

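The green cap sits between the fingers (side crop, around (280,205)), and the other vials are clear. Next: grip, lift, and move over the pad.

Run:
```python
from h import *
bot.set_gripper(0,35); print("open",bot.current_opening()*92)
print(bot.current_ee_pos(),bot.current_contact_force().round(2))
bot.line_to((.609,-.301,.16),max_speed=.15)
print("open",bot.current_opening()*92,bot.current_contact_force().round(2))
bot.goto((.465,-.173,.135),rot(-1.47)); bot.hold(.2)
print(bot.current_clock(),bot.current_ee_pos(),bot.current_contact_force().round(2))
for n in("side",): cv2.imwrite(f"pics/{n}2.png",bot.read_camera(n)["pixels"][120:270,270:470].repeat(4,0).repeat(4,1))
```

```text
open 35.286817620015405
[ 0.60900812 -0.3009321   0.03104728] [-1.21  1.23  0.59]
open 35.390679082516925 [-0.72 -0.12 -1.01]
6.7833 [ 0.46604916 -0.1740695   0.13543745] [-0.59  0.35 -0.69]
```

View pics/side2.png

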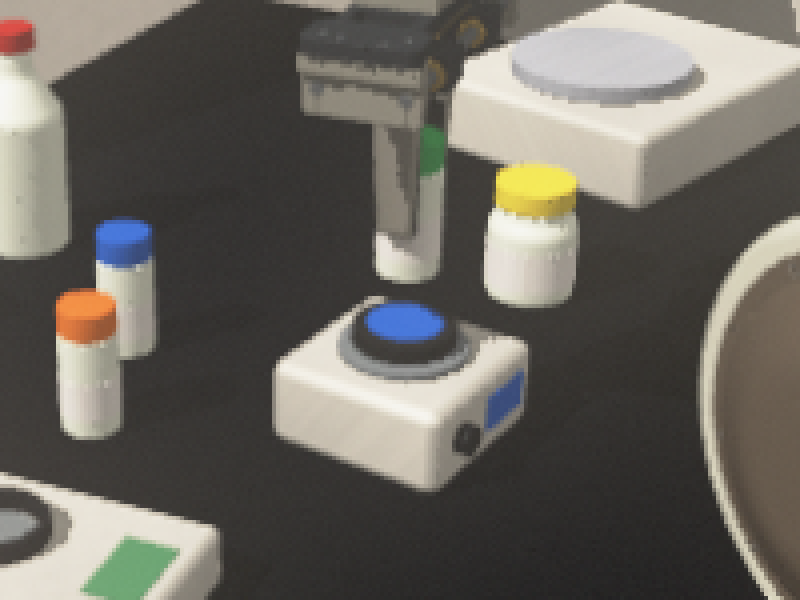

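The vial hangs upright over the pad, with its bottom at crop (408,275) and the pad centre at (404,322). Now I'll press.

Run:
```python
from h import *
p0=np.array([.465,-.173,0])
b=bot.current_contact_force()[2]
bot.line_to(p0+[0,0,.108],max_speed=.08)
z=.105
while True:
    bot.line_to(p0+[0,0,z],max_speed=.05)
    f=bot.current_contact_force()[2]-b
    print(round(z,4),bot.current_ee_pos()[2].round(4),f.round(2))
    if f>14 or z<.088: break
    z-=.0015 if f<6 else .0008
bot.hold(.4); print(bot.current_contact_force().round(2),bot.current_ee_pos().round(4))
cv2.imwrite("pics/side3.png",bot.read_camera("side")["pixels"][120:270,270:470].repeat(4,0).repeat(4,1))
bot.hold(.8); print(bot.current_contact_force().round(2),bot.current_ee_pos().round(4),bot.current_opening()*92,bot.current_clock())
```

```text
0.105 0.1052 0.18
0.1035 0.1035 0.67
0.102 0.1023 3.22
0.1005 0.1007 3.36
0.099 0.0992 4.24
0.0975 0.0977 4.66
0.096 0.0962 5.83
0.0945 0.0949 7.76
0.0937 0.0948 11.77
0.0929 0.0948 16.37
[-2.93  1.89 16.63] [ 0.4655 -0.1732  0.0947]
[-3.03  2.06 16.24] [ 0.4655 -0.1732  0.0948] 35.427429969494604 11.075
```

View pics/side3.png

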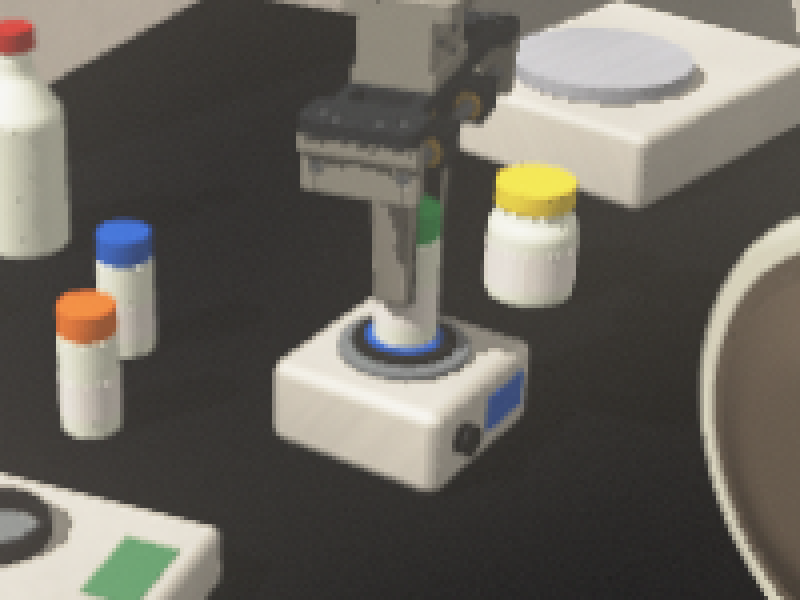

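The pad hit its hard stop after about 8 mm of travel, at 16 N, and I held it there for over a second with the vial upright. Next is the well.

Run:
```python
from ov import *
bot.line_to((.465,-.173,.17),max_speed=.15)
bot.goto((.576,.066,.16),rot(-1.47))
bot.line_to((.576,.066,.086),max_speed=.12); bot.hold(.2)
e=bot.current_ee_pos(); print(e,bot.current_contact_force().round(2),bot.current_clock())
import ov
for n in("side","top"):
    c=bot.read_camera(n)
    cvs=[(circ(.576,.066,.047,.028),(255,0,255)),(circ(e[0],e[1],e[2]-.031,.018),(0,255,255))]
    overlay(c,(220,190,100,100) if n=="side" else (220,130,100,100),6,cvs,f"pics/{n}4.png")
```

```text
[0.57681078 0.06592648 0.08712447] [-0.11  0.88 -1.28] 13.8333
```

View pics/side4.png

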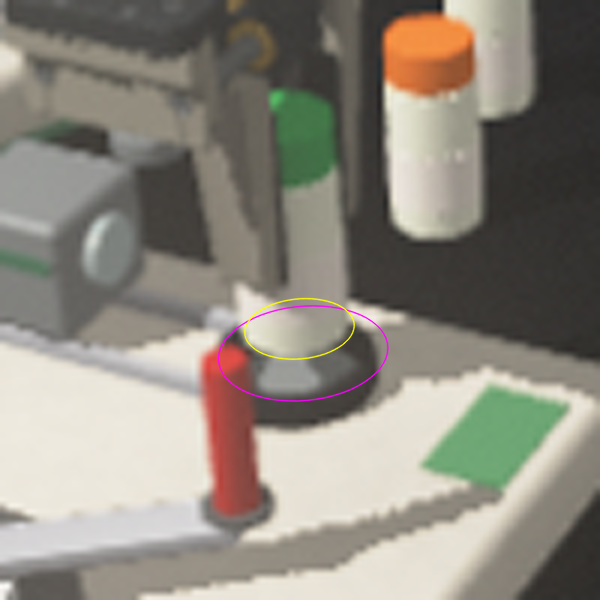

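View pics/top4.png

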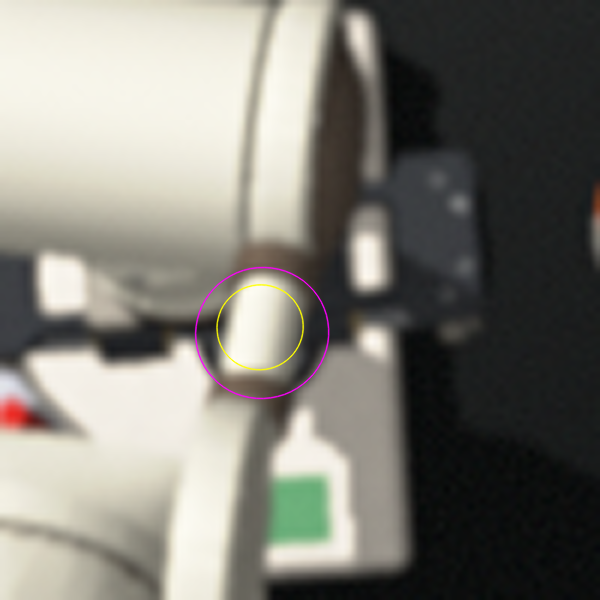

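Run:
```python
from ov import *
S=dict(S); T=dict(T); S["pixels"]=cv2.imread("pics/side0.png"); T["pixels"]=cv2.imread("pics/top0.png")
ims=[]
for (x,y) in [(.576,.066),(.578,.068)]:
    cvs=[(circ(x,y,.047,.028),(255,0,255)),(circ(x,y,.047,.022),(0,255,0)),(circ(x,y,.035,.028),(0,200,255))]
    r=[]
    for c,b in((S,(244,228,50,40)),(T,(239,166,50,40))):
        overlay(c,b,7,cvs,"/tmp/a.png"); r.append(cv2.imread("/tmp/a.png"))
    ims.append(np.hstack(r))
cv2.imwrite("pics/well5.png",np.vstack(ims))
```

```text
(no output)
```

View pics/well5.png

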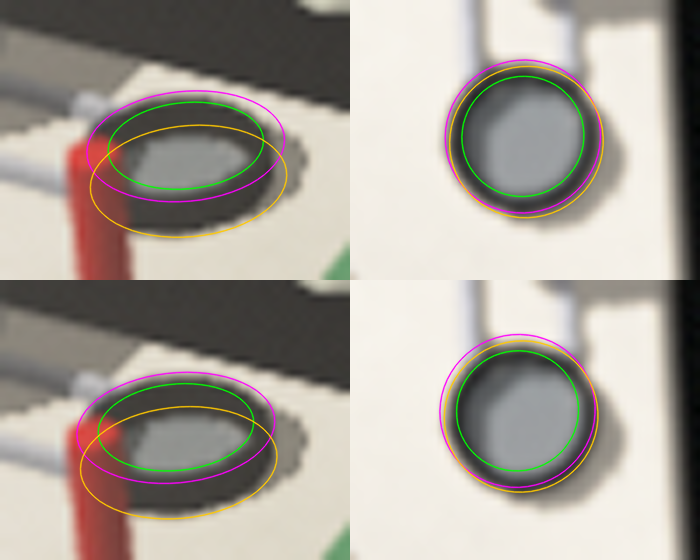

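The side view puts the well nearest (0.578, 0.0675) and the top view nearest (0.574, 0.066). I'll go in at the midpoint with force monitoring.

Run:
```python
from h import *
p0=np.array([.5765,.0665,0])
bot.line_to(p0+[0,0,.086],max_speed=.05); bot.hold(.2)
b=bot.current_contact_force()
z=.083
while True:
    bot.line_to(p0+[0,0,z],max_speed=.05)
    f=bot.current_contact_force()-b
    print(round(z,4),bot.current_ee_pos()[2].round(4),f.round(2))
    if f[2]>5 or z<.063: break
    z-=.002
cv2.imwrite("pics/side6.png",bot.read_camera("side")["pixels"][190:290,220:320].repeat(6,0).repeat(6,1))
print(bot.current_clock())
```

```text
0.083 0.0826 [ 0.22 -0.01  0.11]
0.081 0.0808 [ 0.54 -0.43  0.14]
0.079 0.0788 [-0.09  0.76 -0.26]
0.077 0.0768 [ 1.2   0.19 -0.12]
0.075 0.0748 [ 0.34 -0.48  0.57]
0.073 0.0728 [0.07 0.29 0.25]
0.071 0.0708 [ 0.93 -0.38 -0.23]
0.069 0.0688 [-0.28  0.21 -0.08]
0.067 0.0668 [-0.28  0.07  0.13]
0.065 0.066 [-0.97  0.15  5.84]
17.0333
```

View pics/side6.png

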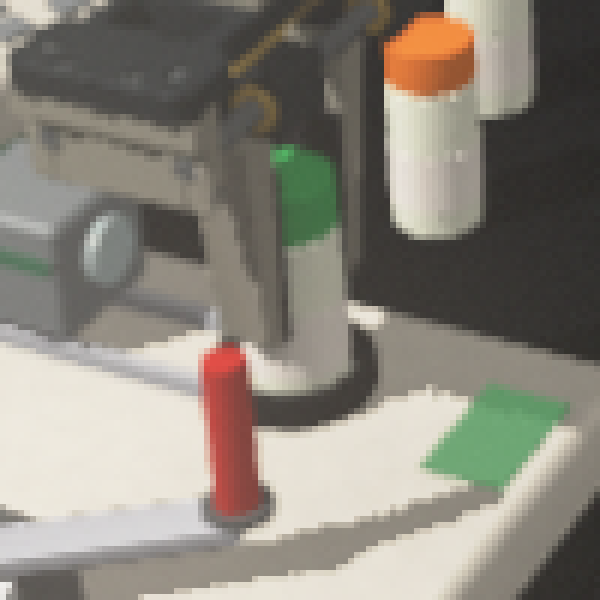

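The vial stands on the well floor: contact came at TCP 0.066, as predicted, and it sits inside the collar at crop (300,380). I'll release, rise and move to the handle.

Run:
```python
from ov import *
bot.line_to((.5765,.0665,.066),max_speed=.05)
bot.set_gripper(.62); bot.hold(.2)
print(bot.current_opening()*92,bot.current_contact_force().round(2))
bot.line_to((.5765,.0665,.2),max_speed=.2)
th=-2.397; pv=np.array([.6125,.231]); h=np.array([.531,.156])
bot.goto((h[0],h[1],.16),rot(th+np.pi/2))
bot.set_gripper(.4); bot.hold(.2)
print(bot.current_clock(),bot.current_ee_pos())
for n in("side","top"):
    c=bot.read_camera(n); cvs=[(circ(.5765,.0665,.115,.0175),(255,0,255))]
    overlay(c,(200,170,130,130) if n=="side" else (180,130,130,130),5,cvs,f"pics/{n}7.png")
```

```text
57.14024895626317 [0.23 0.16 0.26]
20.1167 [0.53102707 0.15596697 0.16003184]
```

View pics/side7.png

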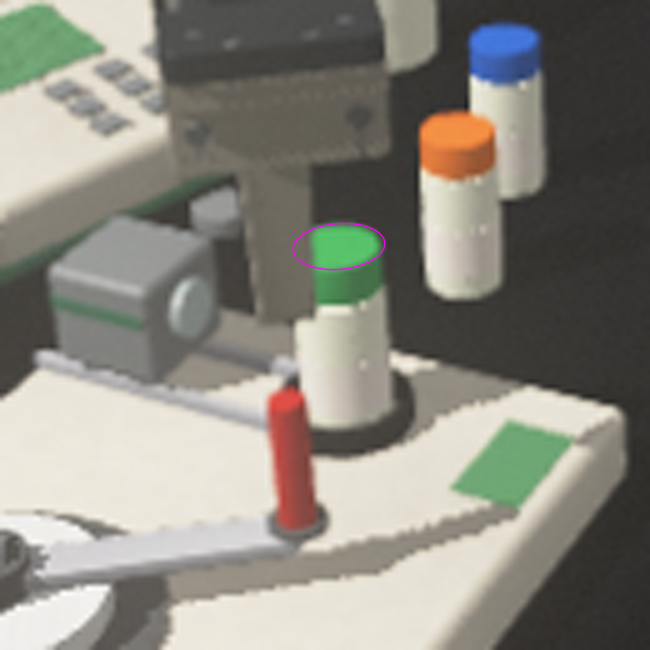

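View pics/top7.png

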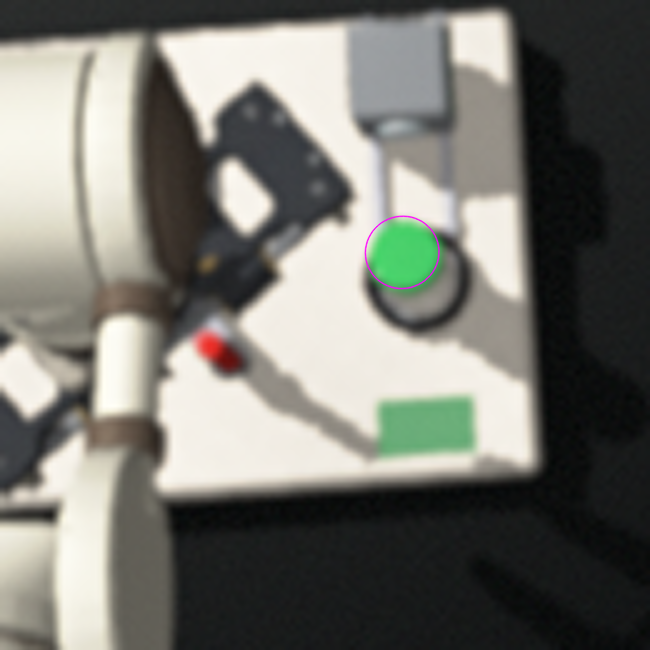

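The sample is upright in the well and the handle sits under the gripper. Now I'll descend and pinch it.

Run:
```python
from ov import *
h=np.array([.531,.156])
bot.line_to((h[0],h[1],.073),max_speed=.12); bot.hold(.1)
print(bot.current_contact_force().round(2))
c=bot.read_camera("side");overlay(c,(200,170,130,130),5,[],"pics/side8.png")
bot.set_gripper(0,30); bot.hold(.2)
print(bot.current_opening()*92,bot.current_contact_force().round(2),bot.current_ee_pos(),bot.current_clock())
```

```text
[-0.32 -0.04  0.25]
13.444595242922523 [-3.04  3.7   3.71] [0.53035597 0.15674447 0.07309072] 22.0167
```

View pics/side8.png

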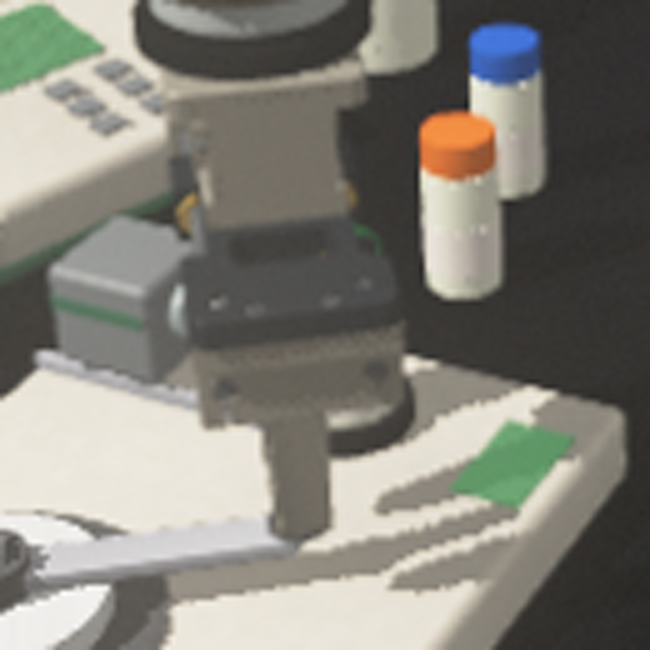

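```bash
cat > lev.py <<'E'
from h import *
import json,sys
pv=np.array([.6125,.231])
def run(a0,a1,step,rest=-2.397,R=.1105,z=.073):
    log=[]
    n=int(round((a1-a0)/step))
    for a in a0+step*np.arange(1,n+1):
        th=rest-a
        p=pv+R*np.array([np.cos(th),np.sin(th)])
        bot.line_to((p[0],p[1],z),rot(th+np.pi/2),max_speed=.06)
        e=bot.current_ee_pos(); f=bot.current_contact_force()
        d=e[:2]-pv; tha=np.arctan2(d[1],d[0]); aa=(rest-tha+np.pi)%(2*np.pi)-np.pi
        t=np.array([np.sin(tha),-np.cos(tha)]); r=d/np.linalg.norm(d)
        log.append([a,aa,-(f[:2]@t),f[:2]@r,f[2]])
        print(f"{a:.3f} act {aa:.3f} res {-(f[:2]@t):6.2f} rad {f[:2]@r:6.2f} z {f[2]:5.2f}")
    open("lev.jsonl","a").write("".join(json.dumps(list(map(float,l)))+"\n" for l in log))
    print(bot.current_clock(),bot.current_opening()*92)
E
python3 -c "
from lev import *
run(0,.44,.02)"
```

```text
0.020 act 0.011 res   3.21 rad   1.72 z  1.02
0.040 act 0.025 res   5.99 rad   1.91 z -0.14
0.060 act 0.044 res   6.60 rad   3.13 z  0.01
0.080 act 0.064 res   6.05 rad   2.96 z  0.26
0.100 act 0.084 res   5.69 rad   3.09 z  1.03
0.120 act 0.104 res   5.89 rad   2.66 z  0.73
0.140 act 0.124 res   5.78 rad   1.95 z  1.46
0.160 act 0.144 res   6.62 rad   3.11 z  1.41
0.180 act 0.164 res   7.06 rad   2.82 z  1.57
0.200 act 0.182 res   7.62 rad   3.36 z  0.68
0.220 act 0.199 res   9.08 rad   3.35 z  0.86
0.240 act 0.214 res  10.82 rad   3.71 z  1.14
0.260 act 0.241 res   6.90 rad   3.37 z  1.23
0.280 act 0.271 res   3.97 rad   3.17 z  3.49
0.300 act 0.290 res   5.70 rad   3.59 z  3.10
0.320 act 0.306 res   6.68 rad   3.88 z  2.93
0.340 act 0.324 res   7.55 rad   3.79 z  2.11
0.360 act 0.344 res   8.00 rad   3.46 z  3.65
0.380 act 0.364 res   8.81 rad   3.85 z  2.40
0.400 act 0.383 res   8.70 rad   4.44 z  3.04
0.420 act 0.400 res   9.58 rad   4.62 z  3.52
0.440 act 0.418 res  11.01 rad   4.11 z  3.34
27.5167 13.404874063404396
```

```bash
python3 -c "
from lev import *
run(.44,.76,.02)"
```

```text
0.460 act 0.446 res   6.75 rad   4.66 z  4.38
0.480 act 0.472 res   5.46 rad   4.15 z  4.81
0.500 act 0.490 res   5.26 rad   4.04 z  3.71
0.520 act 0.507 res   7.44 rad   4.07 z  4.67
0.540 act 0.525 res   8.60 rad   4.97 z  4.86
0.560 act 0.544 res   8.31 rad   5.07 z  4.49
0.580 act 0.564 res   8.83 rad   4.09 z  5.06
0.600 act 0.583 res   9.86 rad   5.24 z  5.68
0.620 act 0.599 res  11.01 rad   5.10 z  6.02
0.640 act 0.617 res  11.86 rad   4.81 z  6.07
0.660 act 0.646 res   6.84 rad   3.53 z  5.15
0.680 act 0.671 res   5.21 rad   4.35 z  6.40
0.700 act 0.690 res   6.01 rad   4.07 z  5.77
0.720 act 0.706 res   7.84 rad   3.67 z  6.55
0.740 act 0.723 res   9.27 rad   4.37 z  7.14
0.760 act 0.743 res   9.25 rad   4.81 z  6.19
31.5167 13.251549039371408
```

Three clicks so far, at about 0.235, 0.437 and 0.637 rad. That puts the fourth at about 0.84, so I'll stop at about 0.925.

```bash
python3 -c "
from lev import *
run(.76,.94,.02)
bot.hold(.5)
e=bot.current_ee_pos();d=e[:2]-pv;print(-2.397-np.arctan2(d[1],d[0])+2*np.pi, np.hypot(*d),bot.current_contact_force(),bot.current_opening()*92)
from ov import *
overlay(T,(150,120,140,120),5,[],'pics/top9.png');overlay(bot.read_camera('side'),(130,180,200,150),4,[(circ(.5765,.0665,.115,.0175),(255,0,255))],'pics/side9.png')
"
```

```text
0.780 act 0.763 res   9.43 rad   4.47 z  6.55
0.800 act 0.782 res   9.87 rad   5.29 z  7.05
0.820 act 0.798 res  11.64 rad   5.11 z  8.13
0.840 act 0.815 res  12.75 rad   4.97 z  7.63
0.860 act 0.837 res  11.05 rad   4.31 z  7.83
0.880 act 0.867 res   7.59 rad   5.13 z  7.06
0.900 act 0.889 res   6.69 rad   4.16 z  7.13
0.920 act 0.904 res   9.06 rad   4.64 z  7.75
0.940 act 0.921 res  10.79 rad   4.23 z  6.56
33.7667 13.453892486437006
0.9206461045874192 0.11151085605011268 [-5.61457101 -9.30745659  8.96558463] 13.472487152190437
```

View pics/side9.png

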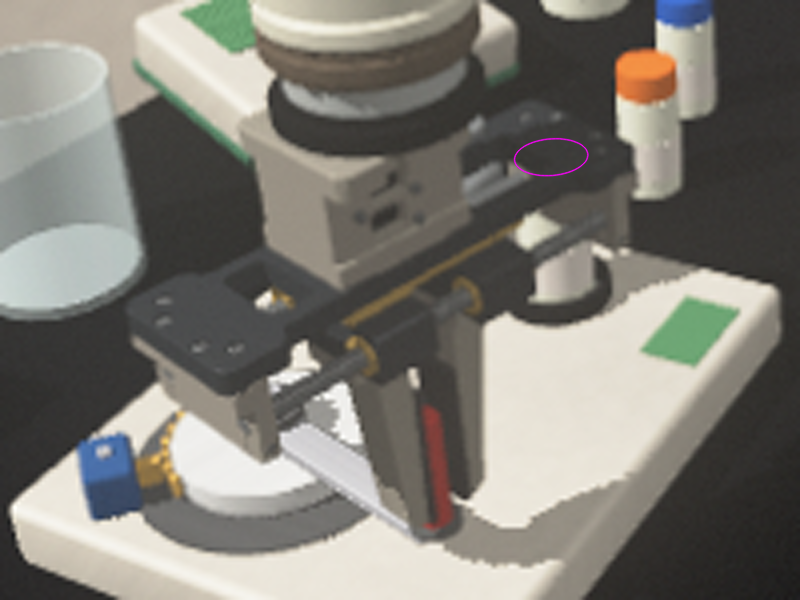

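View pics/top9.png

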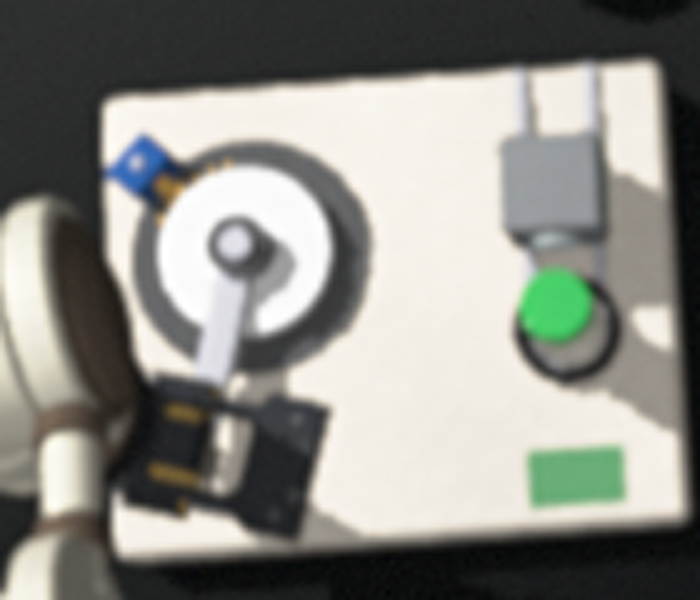

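Four clicks counted, with all four peak-and-drop patterns about 0.2 rad apart. The lever is held about 0.075 rad past the fourth. The top view shows the sample standing upright in the well (cap at crop (555,305)). Handing in.

```bash
python3 -c "
from h import *
print(bot.current_clock(),bot.current_ee_pos(),bot.current_contact_force(),bot.current_opening()*92)
bot.job_done()"
```

```text
34.4167 [0.50269465 0.25054131 0.07296989] [-5.89118308 -9.71979463  7.49820814] 13.29830687123328
the job is handed in; nothing more can be done
```

I finished all the steps and handed the job in at about 34 s of the 72 s allowed. No verdict was reported.

- **Mixing:** I pressed the green-capped vial upright on the pad to its hard stop, after about 8 mm of travel at about 16 N. I held it there for just over 1 s.
- **Placing:** I stood the vial on the well floor; contact came at the predicted height. I then let go of it. The last pictures show it upright inside the collar and clear of the fingers.
- **Lever:** I felt four peak-and-drop patterns in the resistance, at about 0.24, 0.45, 0.64 and 0.85 rad from rest. I stopped at 0.92 rad, about 0.075 rad past the fourth click and well short of the fifth. The gripper still holds the handle (opening about 13.3 mm on the 14 mm handle) against about 11 N.

**Disagreements:**
- The two cameras placed the well about 4 mm apart. I aimed at the midpoint and the vial went in without touching the collar.
- Each drop in resistance spanned about 0.06–0.07 rad, not the 0.15 rad described. This leaves about 0.03 rad of doubt about the exact click angle, and the final lever angle is in range either way.
- An upward force of about 7–9 N built up on the tool while it turned the lever. I didn't find the cause, but it is far below the limits.

The blue- and orange-capped vials and the jar looked undisturbed in the pictures they appear in. The last two pictures don't show the jar, and I didn't measure any of the three at the end.

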